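# Clamp the pine block in the strap jig

### The arm

A 7-joint arm with a two-finger parallel gripper is mounted at the origin on a cart in front of the work surface, level with it; the furniture and walls round the work are solid. World frame = base frame: x ahead of the robot, y to its left, z up, the work surface at z = 0. Lengths are in mm, angles in degrees, forces in N, time in s.
With the tool pointing down it reaches from about 400 to 850 mm from the base axis. Payload 10.4 kg.
Tool frame: the origin (TCP) lies midway between the tips of the shut fingers; the grasp point (between the pads) lies 19 mm behind it; z points along the fingers, y is the line along which they close (so a half turn about z gives the same grasp; the last joint's range is limited). The gripper opens to 85 mm and grips with 20 to 120 N. Pads are 22 mm wide; open, the fingers measure 114 mm over their backs; the gripper's body (76 mm by 85 mm) begins 54 mm behind the grasp point. The pads swing forward as they close: fully open they stand 13 mm farther back than shut.
Start: joints at [-78.644, 19.034, -3.707, 83.658, 1.238, 77.344, -5.071], TCP at [136.866, 609.851, 231.338] pointing down, gripper open.
Joint ranges: [-148.97, 148.97], [-28.65, 121.19], [-84.17, 76.75], [9.2, 138.47], [-72.65, 252.65], [3.7, 117.97], [-149.18, 149.18]. Speed limits (degrees/s): [127.2, 127.2, 159.86, 159.86, 180, 180, 180].

### API

Orientations are given as a 3x3 rotation matrix whose columns are the frame's x, y, z axes.
In Python, from plant import sense, snapshot, hand_in gives the robot as it stands. The module is installed in compiled form; this text tells all that it offers.
- The arm moves only by the tool arm_command, never from a script. Its argument "motion" is a list of rows, each an object with "rotation": the turn, a rotation vector about the tool's x, y, z in rad, a list of three; "travel": the shift along the tool's x, y, z in cm, a list of three; "gripper": the closure, from 0 (fully open) to 1 (shut). In form: [{"rotation": [wx, wy, wz], "travel": [x, y, z], "gripper": gripper}, ...]. A call has 1 to 12 rows; each row shifts and turns the commanded pose from where the row before left it, along the tool's axes as they then stand; what a row does not reach is not made up. A row lasts 1/10 s, in which the tool goes at most 50 mm and 8.59 degrees, less where a joint would pass 70% of its speed; a pose out of reach is approached as far as the arm can. A call with a gripper value outside its range is refused whole. The fingers move at their own pace and stop on an object; the grip force is fixed at half the most. Time passes only in rows, so rows that do not move let the fingers close. It gives the time, the measured TCP pose, the force, the opening and the grip force at its end, in the units of the state.
- sense(): the state, without advancing time (a new reading comes with each control period).
- snapshot(name): name is "side" or "top" or "wrist"; returns a dict with "frame" (400x640x3 uint8, red, green, blue), "z_map" (400x640 float32, mm along the optical axis (not along the pixel's ray), 0 where there is no reading), "mtx" (3x3 intrinsics, pixels), "k1" (the pictures are not rectified: a ray, as slopes to the right and down, at radius r is drawn at 1 + k1 r^2 times it, then the intrinsics apply), "camera_from_world" (4x4, takes a point from world to camera coordinates). Camera axes: x right, y up, looking along -z (the intrinsics and any distortion apply to the point x, -y, -z); pixel columns grow to the right and rows downward; lengths in mm; the calibration is good to about 2 mm. A picture is of the moment at which its call begins.
- hand_in(): hands the job in; it is judged then, once.
The state is a dict: "t": time; "joint_positions": joint angles; "dq": joint speeds; "tau": joint torques, N m; "position": TCP position; "tool_rot": TCP orientation; "contact_force": force on the tool from outside, world axes, zero at the start; "moment": the same for the moment, N m; "gripper_width": opening from 0.0 (shut) to 1.0 (fully open); "grasp_force": force on a finger pad.
Only numpy, scipy, OpenCV 4.12 (cv2) and the standard library are available. Lean on these libraries where they do the work, as an engineer would, in place of code of your own. Each camera call takes 0.05 s, during which the arm holds its last target. There are 200 camera calls.

### The job

A pine block lies in the nest of a small plywood clamping jig, ready for drilling. Push the jig's steel strap round by its blue tab until it lies over the block against its stop, and only then push the red cam lever all the way down so that the strap clamps the block. Do not pick up the block or drag it out of its nest, leave the things lying round the jig where they are, and finish with the hand clear of everything.

Things in the scene. Friction and masses are not known exactly. Their poses are not given: they have to be found in the camera images.
- jig: Fixed plywood clamping jig: board 200 x 84 x 15 mm, fixed to the table. Origin on the table under the upright pivot stud; x points along the board from the stud to the nest (board from x = -45 to +155 mm, y = -42 to +42 mm), z up. The nest has rails 8 mm high round the block. A steel stop pin, 10 mm thick, top 64 mm above the table, stands at x = 23, y = -18 mm.
- block: Pine block 110 x 50 x 22 mm lying loose in the nest, its 110 mm length along the jig's x, its top 37 mm above the table. Origin at the centre of its underside.
- nest (a point): Centre of the nest floor, on top of the jig's board, 15 mm above the table and 85 mm from the stud. Mind the fixed armchair frame on the table to the right of the jig: in world axes it fills about x = 0.25 to 0.83, y = -0.51 to 0.04 m, up to 0.88 m high. Bring the arm in round it, on the jig's side.
- strap (a joint): Angle of the steel swing strap about the upright stud, rad: 0 = straight along the jig's +x, over the block, against the stop; positive = swung away, counterclockwise from above (towards the jig's +y), up to 1.75. It stays where it is left; light friction, about 0.5 N at the tab.
- strap_unit: The strap with its pad, tab and brass washer. Origin on the stud axis at table level. Strap 24 mm wide, 8 thick, reaching 118 mm from the stud; underside 53, top 61 mm above the table. A rubber pad 22 mm across hangs below it 85 mm from the stud, underside 43 mm above the table. Heights with the lever at 0; pushing the lever fully down lowers all this by 7 mm, evenly, onto the block.
- tab (a point): Middle of the top edge of the blue upright tab on the strap, 97 mm from the stud axis, 88 mm above the table (lever at 0). The tab is a plate 36 mm long along the strap, 7 mm thick, 27 mm high above the strap; push against its flat side.
- lever (a joint): Angle of the cam lever, rad: 0 = raised, leaning up and away from the nest at 0.95 rad above level; grows as it is pushed down; 0.95 = fully down, level. It stays where it is left (4 to 8 N at the red pad to move). Its hinge is on the stud axis, 82 mm above the table, along the jig's y; the lever points to the jig's -x and does not turn with the strap.
- lever_pad (a point): Middle of the upper face of the red pad at the lever's end, 66 mm from the hinge along the lever and 5.5 mm above its middle line. The pad is 42 mm long, 26 mm wide, 11 mm thick, its end 87 mm from the hinge.
- pencil: Bystander: red flat carpenter's pencil, 170 x 14 x 8 mm, lying on the table. Origin at the centre of its underside.
- chalk: Bystander: flat rose chalk, 44 x 44 x 8 mm. Origin at the centre of its underside.
- white_chalk: Bystander: flat white chalk, 50 x 44 x 8 mm. Origin at the centre of its underside.
- carton: Bystander: small blue carton, 80 x 56 x 31 mm. Origin at the centre of its underside.

How it is judged (in metres and radians):
On the way, in this order (a step that is already met when the one before it is completed fails the run):
1. the strap is swung over the block, with the lever still up (value of joint strap below 0.1 rad and value of joint lever below 0.4 rad), for 0.2 s.
2. the lever is pushed down with the strap over the block (value of joint strap below 0.1 rad and value of joint lever above 0.85 rad), for 0.2 s.
At the end, for the whole second after the job is handed in: The strap is within 0.1 rad of its stop over the block, the lever is down past 0.85 rad, the pad presses on the block with more than 2 N, and the block rests in its nest (within 8 mm) (all of step 2 and contact force between strap_unit and block above 2 N and horizontal distance between block and nest below 0.008 m and height (world z) of block below 0.02 m and linear speed of block below 0.02 m/s); the robot touches nothing.
It fails at once if the lever is pushed down before the strap is over the block (value of joint lever above 0.45 rad and value of joint strap above 0.15 rad).
It fails at once if the block is lifted or dragged out of its nest (height (world z) of block above 0.025 m or horizontal distance between block and nest above 0.015 m).
It fails at once if a bystander is disturbed (distance of any of pencil, chalk, white_chalk, carton from where it was at the start of the episode above 0.02 m).
It also fails if it takes over 64 s, if anything falls off the work surface, if the arm or the gripper's body presses on something with over 40 N, if the wrist force passes 120 N, or if a joint passes its speed limit or range.

## Working session

There is one attempt and no reset: what is moved stays moved. The work goes in short steps, Python scripts to look and compute and a tool call to move; the robot and the scene stay as the last step left them, time stands still between calls to the robot, and variables do not carry over. Pictures are saved under pics/ and viewed, at most 12 in all, crops included, and the job is handed in when it is done.

Besides the shell and the picture viewer there is one more tool, called as a command line: name --argument value ..., lists and objects as JSON in quotes. arm_command: Moves the arm, as the interface text tells. Its arguments: {"type":"object","properties":{"motion":{"type":"array"}},"required":["motion"]}

```bash
mkdir -p pics; cat > h.py <<'E'
import numpy as np, cv2
from plant import sense, snapshot
def snap(n,fn=None):
    s=snapshot(n)
    if fn: cv2.imwrite('pics/'+fn,cv2.cvtColor(s['frame'],cv2.COLOR_RGB2BGR))
    return s
def ray(s,u,v):
    K=s['mtx']; x=(u-K[0,2])/K[0,0]; y=(v-K[1,2])/K[1,1]
    rd=np.hypot(x,y); r=rd
    for _ in range(20): r=rd/(1+s['k1']*r*r)
    f=r/rd if rd>0 else 1
    d=np.array([x*f,-y*f,-1.]); T=np.linalg.inv(s['camera_from_world'])
    return T[:3,3],T[:3,:3]@d
def onplane(s,u,v,z):
    o,d=ray(s,u,v); return o+d*(z-o[2])/d[2]
def bydepth(s,u,v):
    o,d=ray(s,u,v); return o+d*s['z_map'][int(v),int(u)]
E
python3 - <<'E'
from h import *
for n in('top','side'):
    s=snap(n,n+'0.png'); print(n,s['mtx'],s['k1'],np.linalg.inv(s['camera_from_world'])[:3].round(2))
print(sense())
E
```

```text
top [[361.188027     0.         320.55594553]
 [  0.         361.188027   198.83287837]
 [  0.           0.           1.        ]] 0.019011898647459877 [[-4.1000e-01  8.8000e-01 -2.4000e-01  3.7150e+02]
 [-9.1000e-01 -4.0000e-01  1.1000e-01  1.6822e+02]
 [-0.0000e+00  2.7000e-01  9.6000e-01  9.1782e+02]]
side [[410.65643557   0.         324.92270468]
 [  0.         410.65643557 199.17243533]
 [  0.           0.           1.        ]] -0.09093494373280159 [[-1.0000e+00  4.0000e-02 -5.0000e-02  5.3314e+02]
 [-6.0000e-02 -4.2000e-01  9.0000e-01  8.4376e+02]
 [ 1.0000e-02  9.0000e-01  4.3000e-01  4.8058e+02]]
{'t': 0.1, 'joint_positions': array([-78.64386358,  19.07078676,  -3.70738374,  83.69953094,
         1.23634298,  77.34460774,  -5.07072875]), 'dq': array([-0.01454013, -0.03273295, -0.0423352 , -0.19431627,  0.06336615,
        0.01521984, -0.04372624]), 'tau': array([ 1.69878815e-03, -6.26744485e+01,  4.95292665e-02, -3.92436111e+01,
        1.65691646e-02,  6.87722408e-03,  8.50966615e-06]), 'position': array([136.80196693, 609.5029162 , 230.58284198]), 'tool_rot': array([[-9.75726226e-01,  2.18993760e-01, -2.52836481e-04],
       [ 2.18993903e-01,  9.75725378e-01, -1.28690688e-03],
       [-3.51256064e-05, -1.31103845e-03, -9.99999140e-01]]), 'contact_force': array([-0.6887508 ,  0.11007593, -0.39077443]), 'moment': array([0.01901427, 0.00503808, 0.01201383]), 'grasp_force': 0.0, 'gripper_width': 0.9994083049755825}
```

View pics/top0.png

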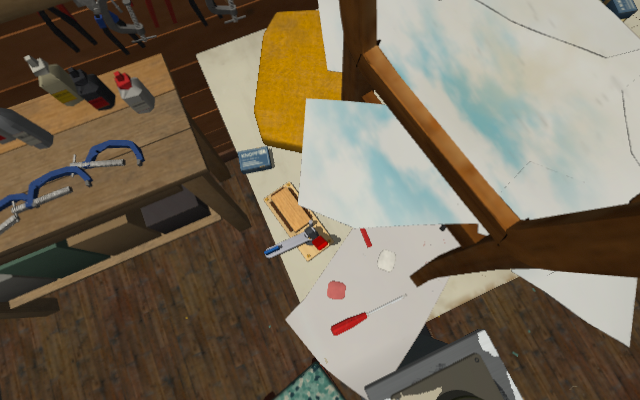

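View pics/side0.png

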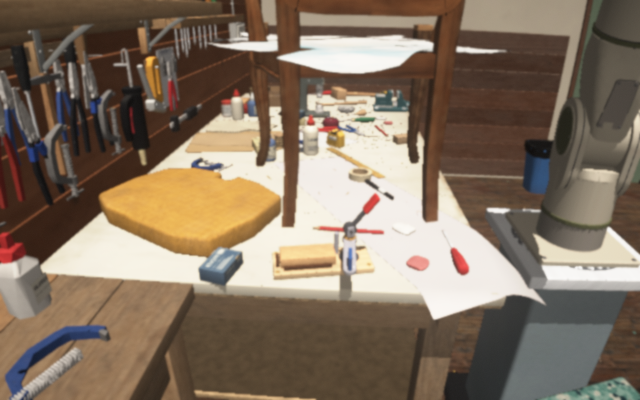

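```bash
python3 - <<'E'
from h import *
s=snap('top'); f=s['frame']; z=s['z_map']
c=cv2.resize(cv2.cvtColor(f[165:285,235:395],cv2.COLOR_RGB2BGR),None,fx=5,fy=5,interpolation=cv2.INTER_CUBIC)
cv2.imwrite('pics/topc.png',c)
# height map via depth -> world points
P=np.array([[bydepth(s,u,v) for u in range(235,395)] for v in range(165,285)])
np.save('P.npy',P)
hsv=cv2.cvtColor(f,cv2.COLOR_RGB2HSV)[165:285,235:395]
red=((hsv[...,0]<8)|(hsv[...,0]>172))&(hsv[...,1]>150)&(P[...,2]>40)
blue=(hsv[...,0]>100)&(hsv[...,0]<125)&(hsv[...,1]>110)&(P[...,2]>40)
for n,m in(('red',red),('blue',blue)):
    q=P[m]; v,u=np.nonzero(m); print(n,m.sum(),u.mean()+235,v.mean()+165,q.mean(0).round(1),q.min(0).round(1),q.max(0).round(1))
    if len(q)>3:
        _,_,w=np.linalg.svd(q[:,:2]-q[:,:2].mean(0)); print(w[0])
st=(P[...,2]>48)&(P[...,2]<68); q=P[st]; print('strap',len(q),q.mean(0)); 
b=(P[...,2]>9)&(P[...,2]<45); n,l,sv,ce=cv2.connectedComponentsWithStats(b.astype(np.uint8))
for i in range(1,n):
    if sv[i,4]>150: print(sv[i],ce[i]+[235,165],cv2.minAreaRect(P[l==i][:,:2].astype(np.float32)))
E
```

```text
red 144 319.84722222222223 242.38888888888889 [477.3 125.2 164.9] [371.5 109.4 124.2] [496.8 168.2 917.8]
[-0.9356436   0.35294626]
blue 59 271.2542372881356 250.0 [518.6 229.   83.7] [516.2 211.7  66. ] [523.1 245.7  90.5]
[0.01544094 0.99988078]
strap 402 [520.32983367 185.15668768  61.35381205]
[  5   0  32   8 182] [252.95604396 167.62637363] ((748.0443725585938, 188.49803161621094), (79.80961608886719, 14.582901954650879), 71.49695587158203)
[  28   16   71   80 1984] [295.67943548 217.62147177] ((575.2006225585938, 142.91409301757812), (200.03363037109375, 83.91651916503906), 11.716414451599121)
```

View pics/topc.png

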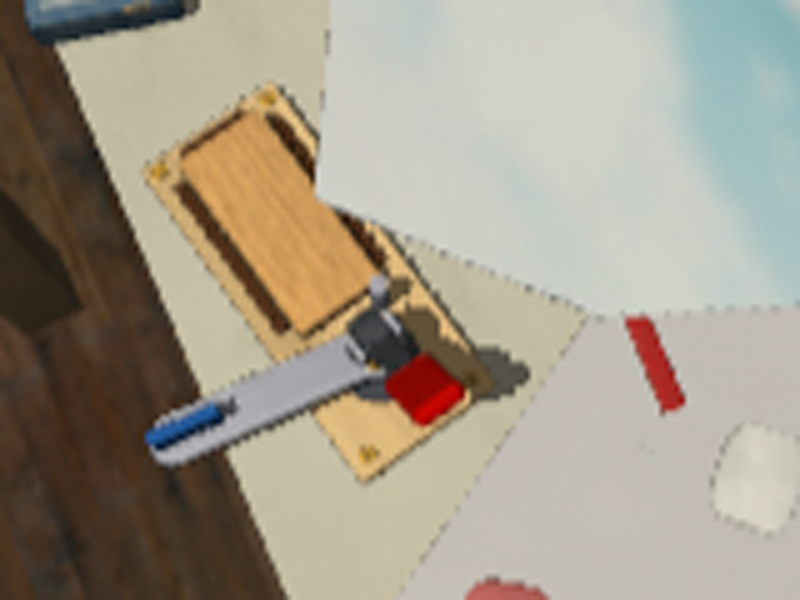

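```bash
python3 - <<'E'
from h import *
Q=[]
for n in('top','side'):
    s=snap(n)
    for v in range(0,400,2):
        for u in range(0,640,2):
            if s['z_map'][v,u]>0: Q.append(bydepth(s,u,v))
Q=np.array(Q); np.save('Q.npy',Q)
for z0 in range(100,900,100):
    q=Q[(Q[:,2]>z0)&(Q[:,2]<z0+100)]
    print(z0,[ (x0,int(np.max(qq[:,1])),len(qq)) for x0 in range(100,900,50) for qq in [q[(q[:,0]>x0)&(q[:,0]<x0+50)&(q[:,1]<350)&(q[:,1]>-100)]] if len(qq)>2])
E
```

```text
100 [(300, -57, 237), (350, -69, 12), (450, 139, 94), (500, 136, 22), (600, -6, 54), (650, -2, 108)]
200 [(300, -56, 285), (350, -59, 58), (600, -8, 71), (650, -6, 119)]
300 [(300, -55, 371), (350, -56, 337), (400, 86, 210), (450, 127, 538), (500, 143, 624), (550, 125, 490), (600, 97, 491), (650, 68, 263), (700, -61, 44)]
400 [(250, -88, 20), (300, -48, 515), (350, -28, 336), (400, 36, 757), (450, 45, 758), (500, 48, 719), (550, 49, 639), (600, 43, 578), (650, 40, 370), (700, 7, 190), (750, -8, 168), (800, -22, 57)]
500 [(250, -48, 7), (300, -38, 608), (350, -39, 375), (400, -31, 285), (450, -23, 257), (500, -15, 233), (550, -7, 212), (600, 7, 459), (650, 8, 99)]
600 [(250, -40, 62), (300, -28, 1198), (600, 7, 9)]
700 []
800 []
```

arm_command --motion '[{"rotation": [0, 0, -0.142], "travel": [0, 0, -1], "gripper": 1}, {"rotation": [0, 0, -0.142], "travel": [0, 0, -1], "gripper": 1}, {"rotation": [0, 0, -0.142], "travel": [0, 0, 0], "gripper": 1}, {"rotation": [0.145, 0, 0], "travel": [0, 0, 0], "gripper": 1}, {"rotation": [0.145, 0, 0], "travel": [0, 0, 0], "gripper": 1}, {"rotation": [0.146, 0, 0], "travel": [0, 0, 0], "gripper": 1}, {"rotation": [0, 0, 0], "travel": [0, 0, 0], "gripper": 1}]'

```text
t: 0.95
position: [134.5, 610.1, 243.8]
tool_rot: [[-0.978, -0.188, 0.086], [-0.207, 0.88, -0.428], [0.005, -0.436, -0.9]]
contact_force: [0.2, 0.8, -2.6]
gripper_width: -0.001
grasp_force: 0.0
```

```bash
cat >> h.py <<'E'
A=np.radians(11.7); STUD=np.array([521.3,131.7]); RJ=np.array([[np.cos(A),-np.sin(A)],[np.sin(A),np.cos(A)]])
def w(x,y,z): return np.r_[STUD+RJ@[x,y],z]
def jig(p): return np.r_[RJ.T@(p[:2]-STUD),p[2]].round(1)
def where(*t):
    s=sense(); R=s['tool_rot']; p=s['position']
    print('t',s['t'],'jig',jig(p),'world',p.round(1),'F',s['contact_force'].round(1),'q',s['joint_positions'].round(0),'w',round(s['gripper_width'],2)); print(R.round(3))
    for x in t:
        d=R.T@(w(*x)-p)/10; print(x,'travel cm',d.round(2)); p=w(*x)
E
python3 -c "
from h import *
where((-27,103,150),(-27,103,74))"
```

```text
t 0.95 jig [-281.7  546.9  243.8] world [134.5 610.1 243.8] F [ 0.2  0.8 -2.6] q [-83.  38.  -5.  59.   9. 108.  16.] w -0.0
[[-0.978 -0.188  0.086]
 [-0.207  0.88  -0.428]
 [ 0.005 -0.436 -0.9  ]]
(-27, 103, 150) travel cm [-25.32 -36.01  27.74]
(-27, 103, 74) travel cm [-0.04  3.32  6.84]
```

arm_command --motion '[{"rotation": [0, 0, 0], "travel": [-2.1, -3.0, 2.1], "gripper": 1}, {"rotation": [0, 0, 0], "travel": [-2.1, -3.0, 2.1], "gripper": 1}, {"rotation": [0, 0, 0], "travel": [-2.1, -3.0, 2.1], "gripper": 1}, {"rotation": [0, 0, 0], "travel": [-2.1, -3.0, 2.1], "gripper": 1}, {"rotation": [0, 0, 0], "travel": [-2.1, -3.0, 2.1], "gripper": 1}, {"rotation": [0, 0, 0], "travel": [-2.1, -3.0, 2.1], "gripper": 1}, {"rotation": [0, 0, 0], "travel": [-2.1, -3.0, 2.1], "gripper": 1}, {"rotation": [0, 0, 0], "travel": [-2.1, -3.0, 2.1], "gripper": 1}, {"rotation": [0, 0, 0], "travel": [0, 0, 0], "gripper": 1}, {"rotation": [0, 0, 0], "travel": [0, 0, 0], "gripper": 1}]'

```text
t: 1.95
position: [360.7, 360.8, 201.1]
tool_rot: [[-0.98, -0.182, 0.086], [-0.201, 0.889, -0.411], [-0.002, -0.42, -0.908]]
contact_force: [-0.1, 0.8, 0.6]
gripper_width: -0.002
grasp_force: 0.0
```

```bash
python3 -c "
from h import *
where((-27,103,150),(-27,103,74)); snap('side','side1.png')"
```

```text
t 1.95 jig [-110.8  256.9  201.1] world [360.7 360.8 201.1] F [-0.1  0.8  0.6] q [-62.  18.   2.  92.  16.  89.  38.] w -0.0
[[-0.98  -0.182  0.086]
 [-0.201  0.889 -0.411]
 [-0.002 -0.42  -0.908]]
(-27, 103, 150) travel cm [ -8.39 -11.81  11.11]
(-27, 103, 74) travel cm [0.01 3.19 6.9 ]
```

View pics/side1.png

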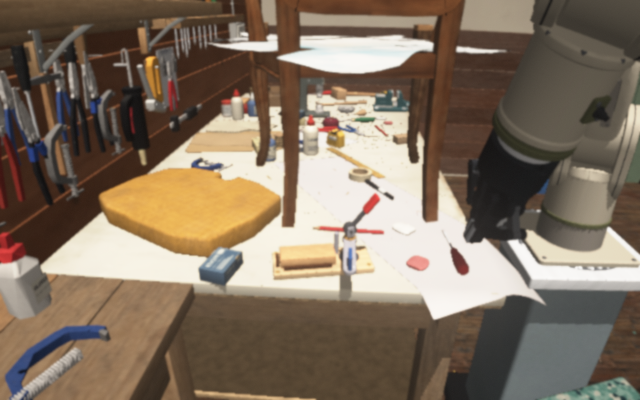

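arm_command --motion '[{"rotation": [0, 0, 0], "travel": [-1.7, -2.4, 2.2], "gripper": 1}, {"rotation": [0, 0, 0], "travel": [-1.7, -2.4, 2.2], "gripper": 1}, {"rotation": [0, 0, 0], "travel": [-1.7, -2.4, 2.2], "gripper": 1}, {"rotation": [0, 0, 0], "travel": [-1.7, -2.4, 2.2], "gripper": 1}, {"rotation": [0, 0, 0], "travel": [-1.6, -2.2, 2.2], "gripper": 1}, {"rotation": [0, 0, 0], "travel": [0, 0, 0], "gripper": 1}, {"rotation": [0, 0, 0], "travel": [0, 0, 0], "gripper": 1}]'

```text
t: 2.7
position: [473.3, 229.6, 150.6]
tool_rot: [[-0.979, -0.185, 0.086], [-0.204, 0.888, -0.412], [-0.0, -0.421, -0.907]]
contact_force: [-0.1, 1.2, -0.6]
gripper_width: -0.003
grasp_force: 0.0
```

```bash
python3 -c "
from h import *
where((-27,103,74)); 
s=snap('side'); cv2.imwrite('pics/side2.png',cv2.resize(cv2.cvtColor(s['frame'][60:310,200:600],cv2.COLOR_RGB2BGR),None,fx=1.9,fy=1.9))
s=snap('top'); cv2.imwrite('pics/top2.png',cv2.resize(cv2.cvtColor(s['frame'][150:330,220:460],cv2.COLOR_RGB2BGR),None,fx=3,fy=3))
"
```

```text
t 2.7 jig [-27.2 105.6 150.6] world [473.3 229.6 150.6] F [-0.1  1.2 -0.6] q [-51.  18.   8.  99.  19.  77.  52.] w -0.0
[[-0.979 -0.185  0.086]
 [-0.204  0.888 -0.412]
 [-0.    -0.421 -0.907]]
(-27, 103, 74) travel cm [-0.02  2.99  7.05]
```

View pics/side2.png

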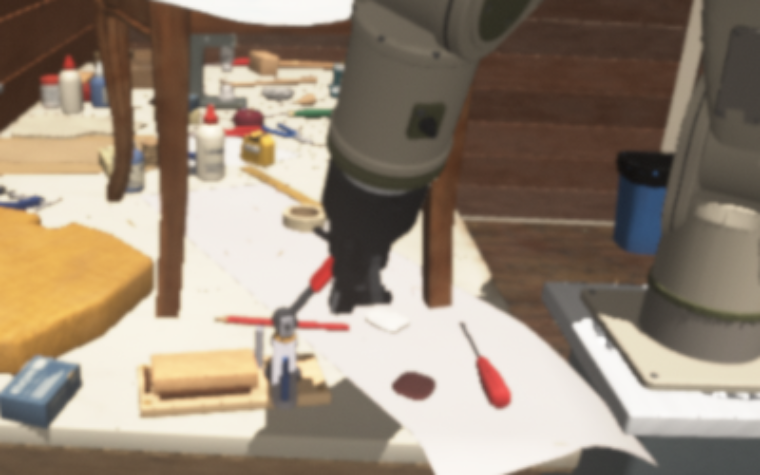

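arm_command --motion '[{"rotation": [0, 0, 0], "travel": [0, 1.0, 2.3], "gripper": 1}, {"rotation": [0, 0, 0], "travel": [0, 1.0, 2.4], "gripper": 1}, {"rotation": [0, 0, 0], "travel": [0, 1.0, 2.4], "gripper": 1}, {"rotation": [0, 0, 0], "travel": [0, 0, 0], "gripper": 1}, {"rotation": [0, 0, 0], "travel": [0, 0, 0], "gripper": 1}]'

```text
t: 3.3
position: [473.9, 227.0, 74.1]
tool_rot: [[-0.979, -0.186, 0.087], [-0.206, 0.887, -0.413], [0.0, -0.422, -0.907]]
contact_force: [0.3, 0.0, 0.6]
gripper_width: -0.0
grasp_force: 0.0
```

```bash
python3 -c "
from h import *
T=[(97*np.cos(f)-18*np.sin(f),97*np.sin(f)+18*np.cos(f),74) for f in np.radians([80,70,60,50,40,30,20,10,5,0])]
where(*T)"
```

```text
t 3.3 jig [-27.1 103.   74.1] world [473.9 227.   74.1] F [0.3 0.  0.6] q [-51.  23.   8. 103.  20.  69.  49.] w -0.0
[[-0.979 -0.186  0.087]
 [-0.206  0.887 -0.413]
 [ 0.    -0.422 -0.907]]
(np.float64(-0.8826663205274947), np.float64(98.65201924018892), 74) travel cm [-2.62 -0.39  0.2 ]
(np.float64(16.261486728443526), np.float64(97.30654679609513), 74) travel cm [-1.71 -0.13  0.06]
(np.float64(32.91154273188012), np.float64(93.00446416709055), 74) travel cm [-1.66 -0.39  0.18]
(np.float64(48.561598163452715), np.float64(85.87648795689857), 74) travel cm [-1.56 -0.65  0.3 ]
(np.float64(62.73613400818316), np.float64(76.13919811573591), 74) travel cm [-1.41 -0.89  0.41]
(np.float64(75.00446416709056), np.float64(64.0884572681199), 74) travel cm [-1.22 -1.1   0.51]
(np.float64(84.99382163637108), np.float64(50.09042107673622), 74) travel cm [-1.   -1.27  0.59]
(np.float64(92.40068484417942), np.float64(34.57041278791199), 74) travel cm [-0.74 -1.41  0.66]
(np.float64(95.06208234544147), np.float64(26.385611612174262), 74) travel cm [-0.26 -0.74  0.35]
(np.float64(97.0), np.float64(18.0), 74) travel cm [-0.19 -0.76  0.35]
```

arm_command --motion '[{"rotation": [0, 0, 0], "travel": [-1.3, -0.2, 0.1], "gripper": 1}, {"rotation": [0, 0, 0], "travel": [-1.3, -0.2, 0.1], "gripper": 1}, {"rotation": [0, 0, 0], "travel": [-0.8, -0.06, 0.03], "gripper": 1}, {"rotation": [0, 0, 0], "travel": [-0.9, -0.07, 0.03], "gripper": 1}, {"rotation": [0, 0, 0], "travel": [-0.8, -0.2, 0.09], "gripper": 1}, {"rotation": [0, 0, 0], "travel": [-0.9, -0.2, 0.09], "gripper": 1}, {"rotation": [0, 0, 0], "travel": [-0.8, -0.33, 0.15], "gripper": 1}, {"rotation": [0, 0, 0], "travel": [-0.8, -0.33, 0.15], "gripper": 1}, {"rotation": [0, 0, 0], "travel": [-0.7, -0.45, 0.2], "gripper": 1}, {"rotation": [0, 0, 0], "travel": [-0.7, -0.45, 0.2], "gripper": 1}, {"rotation": [0, 0, 0], "travel": [0, 0, 0], "gripper": 1}]'

```text
t: 4.4
position: [569.1, 216.2, 73.8]
tool_rot: [[-0.979, -0.183, 0.086], [-0.202, 0.888, -0.414], [-0.001, -0.423, -0.906]]
contact_force: [-0.0, 0.7, 0.6]
gripper_width: -0.004
grasp_force: 0.0
```

```bash
python3 -c "
from h import *
T=[(97*np.cos(f)-18*np.sin(f),97*np.sin(f)+18*np.cos(f),74) for f in np.radians([30,20,10,5,0])]
where(*T)
s=snap('side'); a=cv2.resize(cv2.cvtColor(s['frame'][150:310,240:440],cv2.COLOR_RGB2BGR),(750,600),interpolation=cv2.INTER_CUBIC)
cv2.imwrite('pics/side3.png',a)
"
```

```text
t 4.4 jig [64.  73.  73.8] world [569.1 216.2  73.8] F [-0.   0.7  0.6] q [-45.  31.  10.  92.  19.  70.  57.] w -0.0
[[-0.979 -0.183  0.086]
 [-0.202  0.888 -0.414]
 [-0.001 -0.423 -0.906]]
(np.float64(75.00446416709056), np.float64(64.0884572681199), 74) travel cm [-1.1  -0.82  0.36]
(np.float64(84.99382163637108), np.float64(50.09042107673622), 74) travel cm [-1.   -1.27  0.59]
(np.float64(92.40068484417942), np.float64(34.57041278791199), 74) travel cm [-0.74 -1.41  0.66]
(np.float64(95.06208234544147), np.float64(26.385611612174262), 74) travel cm [-0.27 -0.74  0.35]
(np.float64(97.0), np.float64(18.0), 74) travel cm [-0.19 -0.76  0.35]
```

View pics/side3.png

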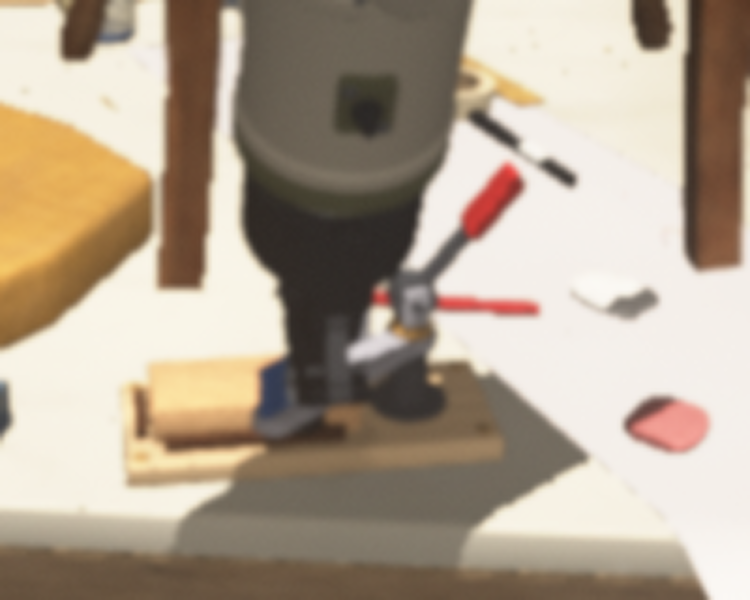

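arm_command --motion '[{"rotation": [0, 0, 0], "travel": [-0.55, -0.41, 0.18], "gripper": 1}, {"rotation": [0, 0, 0], "travel": [-0.55, -0.41, 0.18], "gripper": 1}, {"rotation": [0, 0, 0], "travel": [-0.5, -0.63, 0.29], "gripper": 1}, {"rotation": [0, 0, 0], "travel": [-0.5, -0.64, 0.3], "gripper": 1}, {"rotation": [0, 0, 0], "travel": [-0.37, -0.7, 0.33], "gripper": 1}, {"rotation": [0, 0, 0], "travel": [-0.37, -0.7, 0.33], "gripper": 1}, {"rotation": [0, 0, 0], "travel": [-0.14, -0.37, 0.17], "gripper": 1}, {"rotation": [0, 0, 0], "travel": [-0.13, -0.37, 0.17], "gripper": 1}, {"rotation": [0, 0, 0], "travel": [-0.1, -0.38, 0.17], "gripper": 1}, {"rotation": [0, 0, 0], "travel": [-0.1, -0.38, 0.17], "gripper": 1}, {"rotation": [0, 0, 0], "travel": [0, 0, 0], "gripper": 1}]'

```text
t: 5.55
position: [611.8, 169.6, 74.1]
tool_rot: [[-0.979, -0.184, 0.086], [-0.203, 0.887, -0.414], [-0.0, -0.423, -0.906]]
contact_force: [0.1, 0.5, 0.3]
gripper_width: 0.002
grasp_force: 0.0
```

```bash
cat >> h.py <<'E'
def tab():
    s=snap('side'); f=s['frame']; hsv=cv2.cvtColor(f,cv2.COLOR_RGB2HSV)
    m=(hsv[...,0]>100)&(hsv[...,0]<128)&(hsv[...,1]>110)
    q=np.array([jig(bydepth(s,u,v)) for v,u in np.argwhere(m) if 220<u<400 and 180<v<300 and s['z_map'][v,u]>0])
    q=q[(q[:,2]>62)&(q[:,2]<95)&(np.hypot(q[:,0],q[:,1])<130)]
    print('tab',len(q),q.mean(0),np.degrees(np.arctan2(q[:,1].mean()-3.5,q[:,0].mean())))
E
python3 -c "
from h import *
where((97,16,74)); tab()"
```

```text
t 5.55 jig [96.3 18.8 74.1] world [611.8 169.6  74.1] F [0.1 0.5 0.3] q [-40.  32.  11.  89.  19.  68.  62.] w 0.0
[[-0.979 -0.184  0.086]
 [-0.203  0.887 -0.414]
 [-0.    -0.423 -0.906]]
(97, 16, 74) travel cm [-0.07 -0.25  0.13]Traceback (most recent call last):
  File "<string>", line 3, in <module>
    where((97,16,74)); tab()
                       ~~~^^
  File "h.py", line 30, in tab
    q=q[(q[:,2]>62)&(q[:,2]<95)&(np.hypot(q[:,0],q[:,1])<130)]
         ~^^^^^
IndexError: too many indices for array: array is 1-dimensional, but 2 were indexed
```

Not yet against the stop by force (tab is shadowed or hidden by the fingers); I nudge on in small steps until the force rises.

arm_command --motion '[{"rotation": [0, 0, 0], "travel": [0, -0.18, 0.08], "gripper": 1}, {"rotation": [0, 0, 0], "travel": [0, -0.18, 0.08], "gripper": 1}, {"rotation": [0, 0, 0], "travel": [0, 0, 0], "gripper": 1}]'

```text
t: 5.9
position: [612.4, 166.3, 74.1]
tool_rot: [[-0.979, -0.184, 0.086], [-0.204, 0.887, -0.413], [-0.0, -0.422, -0.906]]
contact_force: [-0.3, 0.6, 0.2]
gripper_width: -0.0
grasp_force: 0.1
```

```bash
python3 -c "
from h import *
where((97,12,74))
s=snap('side'); a=cv2.resize(cv2.cvtColor(s['frame'][190:290,250:390],cv2.COLOR_RGB2BGR),(770,550),interpolation=cv2.INTER_CUBIC)
cv2.imwrite('pics/side4.png',a)"
```

```text
t 5.9 jig [96.2 15.4 74.1] world [612.4 166.3  74.1] F [-0.3  0.6  0.2] q [-40.  32.  11.  90.  19.  68.  63.] w -0.0
[[-0.979 -0.184  0.086]
 [-0.204  0.887 -0.413]
 [-0.    -0.422 -0.906]]
(97, 12, 74) travel cm [-0.08 -0.3   0.16]
```

View pics/side4.png

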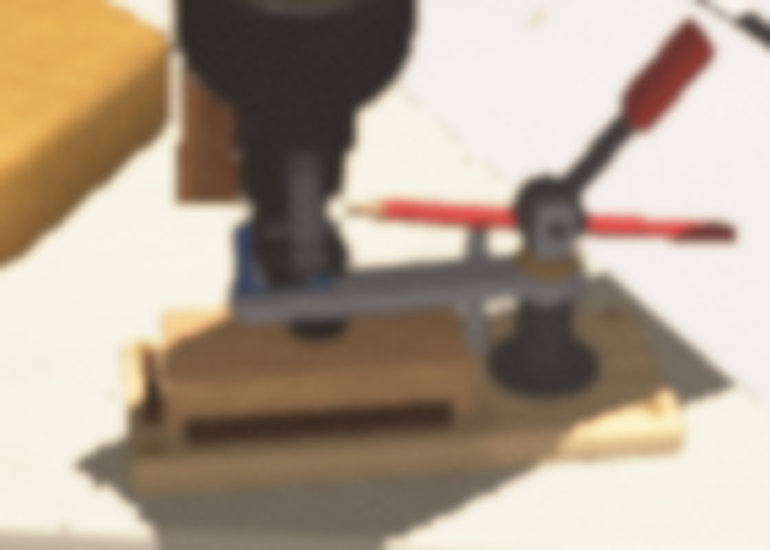

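arm_command --motion '[{"rotation": [0, 0, 0], "travel": [0, -0.14, 0.06], "gripper": 1}, {"rotation": [0, 0, 0], "travel": [0, -0.14, 0.06], "gripper": 1}, {"rotation": [0, 0, 0], "travel": [0, 0, 0], "gripper": 1}]'

```text
t: 6.25
position: [613.0, 163.2, 74.2]
tool_rot: [[-0.979, -0.184, 0.086], [-0.203, 0.887, -0.413], [-0.0, -0.422, -0.906]]
contact_force: [1.3, 1.2, 0.6]
gripper_width: -0.001
grasp_force: 0.1
```

arm_command --motion '[{"rotation": [0, 0, 0], "travel": [0, -0.14, 0.06], "gripper": 1}, {"rotation": [0, 0, 0], "travel": [0, -0.14, 0.06], "gripper": 1}, {"rotation": [0, 0, 0], "travel": [0, 0, 0], "gripper": 1}]'

```text
t: 6.55
position: [613.4, 161.4, 74.2]
tool_rot: [[-0.979, -0.185, 0.086], [-0.204, 0.888, -0.412], [-0.0, -0.421, -0.907]]
contact_force: [0.1, 3.0, -1.4]
gripper_width: -0.002
grasp_force: 1.6
```

arm_command --motion '[{"rotation": [0, 0, 0], "travel": [0, -0.18, 0.08], "gripper": 1}, {"rotation": [0, 0, 0], "travel": [0, 0, 0], "gripper": 1}, {"rotation": [0, 0, 0], "travel": [0, 0, 0], "gripper": 1}]'

```text
t: 6.85
position: [613.6, 160.8, 74.1]
tool_rot: [[-0.979, -0.186, 0.087], [-0.206, 0.888, -0.411], [-0.0, -0.42, -0.908]]
contact_force: [-0.6, 6.9, 0.8]
gripper_width: -0.0
grasp_force: 3.8
```

```bash
python3 -c "
from h import *
where((97,50,74),(97,50,190),(-20,0,190),(-18,0,152))"
```

```text
t 6.85 jig [96.3  9.8 74.1] world [613.6 160.8  74.1] F [-0.6  6.9  0.8] q [-40.  32.  11.  90.  19.  68.  63.] w -0.0
[[-0.979 -0.186  0.087]
 [-0.206  0.888 -0.411]
 [-0.    -0.42  -0.908]]
(97, 50, 74) travel cm [-0.08  3.66 -1.68]
(97, 50, 190) travel cm [-1.000e-02 -4.870e+00 -1.053e+01]
(-20, 0, 190) travel cm [11.71 -4.51  2.08]
(-18, 0, 152) travel cm [-0.2   1.6   3.45]
```

arm_command --motion '[{"rotation": [0, 0, 0], "travel": [0, 1.8, -0.8], "gripper": 1}, {"rotation": [0, 0, 0], "travel": [0, 1.8, -0.8], "gripper": 1}, {"rotation": [0, 0, 0], "travel": [0, -1.6, -3.5], "gripper": 1}, {"rotation": [0, 0, 0], "travel": [0, -1.6, -3.5], "gripper": 1}, {"rotation": [0, 0, 0], "travel": [0, -1.6, -3.5], "gripper": 1}, {"rotation": [0, 0, 0], "travel": [2.7, -1.2, 0.5], "gripper": 1}, {"rotation": [0, 0, 0], "travel": [2.7, -1.2, 0.5], "gripper": 1}, {"rotation": [0, 0, 0], "travel": [2.7, -1.2, 0.5], "gripper": 1}, {"rotation": [0, 0, 0], "travel": [2.7, -1.2, 0.5], "gripper": 1}, {"rotation": [0, 0, 0], "travel": [0, 0, 0], "gripper": 1}, {"rotation": [0, 0, 0], "travel": [0, 0, 0], "gripper": 1}]'

```text
t: 7.95
position: [510.5, 126.2, 191.5]
tool_rot: [[-0.979, -0.185, 0.087], [-0.205, 0.887, -0.413], [-0.001, -0.422, -0.907]]
contact_force: [0.5, 0.5, 0.4]
gripper_width: 0.001
grasp_force: 0.0
```

```bash
python3 -c "
from h import *
T=[(-12,-8,147)]+[(-66*np.cos(a)+5.5*np.sin(a)+11,-8,82+66*np.sin(a)+5.5*np.cos(a)+6) for a in (.95,.8,.6,.4,.2,0)]
where(*T)
s=snap('side'); q=[]; f=s['frame']; hsv=cv2.cvtColor(f,cv2.COLOR_RGB2HSV)
m=((hsv[...,0]<8)|(hsv[...,0]>172))&(hsv[...,1]>140)
q=np.array([jig(bydepth(s,u,v)) for v,u in np.argwhere(m) if 250<u<420 and 150<v<260 and s['z_map'][v,u]>0])
q=q[q[:,2]>70]; print('pad',len(q),q.mean(0),q.min(0),q.max(0))
cv2.imwrite('pics/side5.png',cv2.resize(cv2.cvtColor(f[170:290,250:410],cv2.COLOR_RGB2BGR),None,fx=4.5,fy=4.5,interpolation=cv2.INTER_CUBIC))"
```

```text
t 7.95 jig [-11.7  -3.2 191.5] world [510.5 126.2 191.5] F [0.5 0.5 0.4] q [-43.  12.  11. 101.  22.  77.  62.] w 0.0
[[-0.979 -0.185  0.087]
 [-0.205  0.887 -0.413]
 [-0.001 -0.422 -0.907]]
(-12, -8, 147) travel cm [0.03 1.44 4.24]
(np.float64(-22.917298628274764), -8, np.float64(144.88468030815)) travel cm [1.09 0.09 0.19]
(np.float64(-31.037184316965536), -8, np.float64(139.1773889007779)) travel cm [0.81 0.24 0.52]
(np.float64(-40.366616980366075), -8, np.float64(129.80574912607557)) travel cm [0.93 0.4  0.85]
(np.float64(-47.64822472149284), -8, np.float64(118.76744605938681)) travel cm [0.73 0.47 1.  ]
(np.float64(-52.59171281814911), -8, np.float64(106.50254201060086)) travel cm [0.5  0.52 1.11]
(np.float64(-55.0), -8, np.float64(93.5)) travel cm [0.24 0.55 1.18]
pad 81 [-38.0037037    9.85432099 140.19876543] [-49.1   2.8 125.4] [-27.2  15.6 153.5]
```

View pics/side5.png

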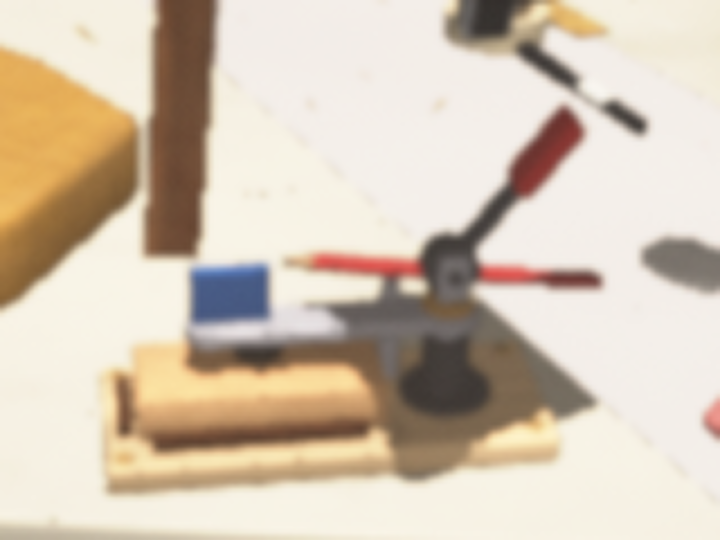

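arm_command --motion '[{"rotation": [0, 0, 0], "travel": [0, 0.7, 2.1], "gripper": 1}, {"rotation": [0, 0, 0], "travel": [0, 0.7, 2.1], "gripper": 1}, {"rotation": [0, 0, 0], "travel": [0.55, 0.05, 0.1], "gripper": 1}, {"rotation": [0, 0, 0], "travel": [0.55, 0.05, 0.1], "gripper": 1}, {"rotation": [0, 0, 0], "travel": [0.4, 0.12, 0.26], "gripper": 1}, {"rotation": [0, 0, 0], "travel": [0.4, 0.12, 0.26], "gripper": 1}, {"rotation": [0, 0, 0], "travel": [0, 0, 0], "gripper": 1}]'

```text
t: 8.7
position: [493.1, 116.8, 139.8]
tool_rot: [[-0.979, -0.185, 0.087], [-0.204, 0.888, -0.413], [-0.001, -0.422, -0.907]]
contact_force: [0.6, -0.3, 0.4]
gripper_width: -0.006
grasp_force: 0.5
```

arm_command --motion '[{"rotation": [0, 0, 0], "travel": [0.47, 0.2, 0.43], "gripper": 1}, {"rotation": [0, 0, 0], "travel": [0.46, 0.2, 0.43], "gripper": 1}, {"rotation": [0, 0, 0], "travel": [0, 0, 0], "gripper": 1}]'

```text
t: 9.0
position: [483.7, 114.7, 129.9]
tool_rot: [[-0.979, -0.185, 0.086], [-0.204, 0.888, -0.413], [-0.0, -0.422, -0.907]]
contact_force: [-0.3, 0.3, 1.0]
gripper_width: 0.0
grasp_force: 0.7
```

```bash
python3 -c "
from h import *
where()
s=snap('side'); f=s['frame']
cv2.imwrite('pics/side6.png',cv2.resize(cv2.cvtColor(f[150:270,250:410],cv2.COLOR_RGB2BGR),None,fx=4.5,fy=4.5,interpolation=cv2.INTER_CUBIC))"
```

```text
t 9.0 jig [-40.3  -9.1 129.9] world [483.7 114.7 129.9] F [-0.3  0.3  1. ] q [-44.  13.  10. 109.  22.  70.  58.] w 0.0
[[-0.979 -0.185  0.086]
 [-0.204  0.888 -0.413]
 [-0.    -0.422 -0.907]]
```

View pics/side6.png

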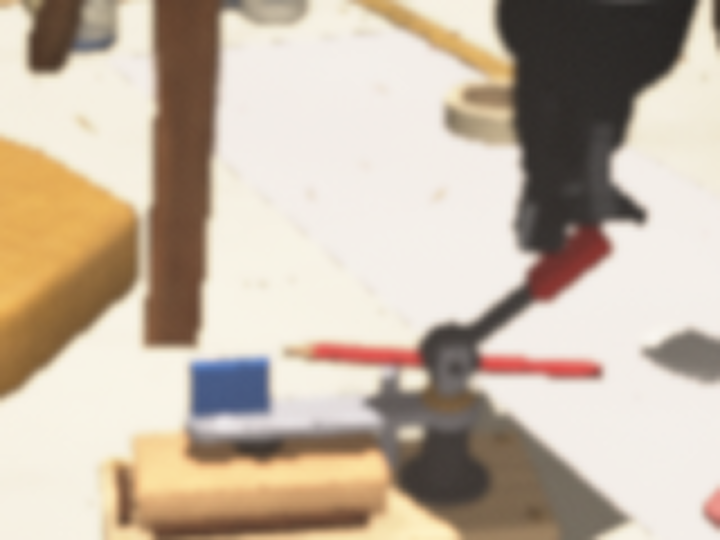

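arm_command --motion '[{"rotation": [0, 0, 0], "travel": [0.37, 0.23, 0.5], "gripper": 1}, {"rotation": [0, 0, 0], "travel": [0.36, 0.23, 0.5], "gripper": 1}, {"rotation": [0, 0, 0], "travel": [0.25, 0.26, 0.55], "gripper": 1}, {"rotation": [0, 0, 0], "travel": [0.25, 0.26, 0.55], "gripper": 1}, {"rotation": [0, 0, 0], "travel": [0.12, 0.27, 0.59], "gripper": 1}, {"rotation": [0, 0, 0], "travel": [0.12, 0.27, 0.59], "gripper": 1}, {"rotation": [0, 0, 0], "travel": [0, 0, 0], "gripper": 1}]'

```text
t: 9.75
position: [469.2, 111.2, 93.1]
tool_rot: [[-0.979, -0.185, 0.085], [-0.204, 0.887, -0.414], [0.001, -0.423, -0.906]]
contact_force: [-0.2, -0.8, 0.7]
gripper_width: -0.001
grasp_force: 0.2
```

arm_command --motion '[{"rotation": [0, 0, 0], "travel": [0, 0.09, 0.18], "gripper": 1}, {"rotation": [0, 0, 0], "travel": [0, 0.09, 0.18], "gripper": 1}, {"rotation": [0, 0, 0], "travel": [0, 0, 0], "gripper": 1}]'

```text
t: 10.05
position: [469.1, 111.1, 89.9]
tool_rot: [[-0.979, -0.184, 0.085], [-0.203, 0.887, -0.414], [0.001, -0.423, -0.906]]
contact_force: [-4.7, -0.9, 6.9]
gripper_width: 0.001
grasp_force: 3.7
```

```bash
python3 -c "
from h import *
where()
s=snap('side'); f=s['frame']
cv2.imwrite('pics/side7.png',cv2.resize(cv2.cvtColor(f[170:290,250:410],cv2.COLOR_RGB2BGR),None,fx=4.5,fy=4.5,interpolation=cv2.INTER_CUBIC))"
```

```text
t 10.05 jig [-55.3  -9.5  89.9] world [469.1 111.1  89.9] F [-4.7 -0.9  6.9] q [-44.  14.  10. 113.  23.  65.  56.] w 0.0
[[-0.979 -0.184  0.085]
 [-0.203  0.887 -0.414]
 [ 0.001 -0.423 -0.906]]
```

View pics/side7.png

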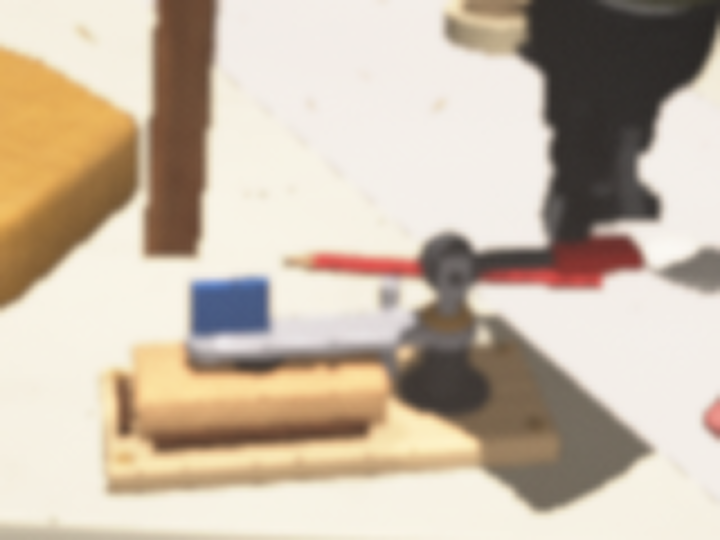

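arm_command --motion '[{"rotation": [0, 0, 0], "travel": [0, 0.09, 0.18], "gripper": 1}, {"rotation": [0, 0, 0], "travel": [0, 0.09, 0.18], "gripper": 1}, {"rotation": [0, 0, 0], "travel": [0, 0, 0], "gripper": 1}]'

```text
t: 10.4
position: [469.3, 111.3, 88.5]
tool_rot: [[-0.979, -0.183, 0.085], [-0.202, 0.887, -0.415], [0.001, -0.424, -0.906]]
contact_force: [-16.9, -0.2, 39.3]
gripper_width: 0.001
grasp_force: 20.0
```

arm_command --motion '[{"rotation": [0, 0, 0], "travel": [0, -0.5, -1.0], "gripper": 1}, {"rotation": [0, 0, 0], "travel": [0, -1.0, -2.2], "gripper": 1}, {"rotation": [0, 0, 0], "travel": [0, -1.6, -3.5], "gripper": 1}, {"rotation": [0, 0, 0], "travel": [0, 0, -4.0], "gripper": 1}, {"rotation": [0, 0, 0], "travel": [0, 0, -4.0], "gripper": 1}, {"rotation": [0, 0, 0], "travel": [0, 0, 0], "gripper": 1}, {"rotation": [0, 0, 0], "travel": [0, 0, 0], "gripper": 1}]'

```text
t: 11.1
position: [462.8, 145.2, 232.2]
tool_rot: [[-0.979, -0.185, 0.087], [-0.204, 0.888, -0.412], [-0.001, -0.422, -0.907]]
contact_force: [-0.1, -1.0, -0.8]
gripper_width: 0.001
grasp_force: 0.0
```

```bash
python3 -c "
from h import *
where()
s=snap('side'); f=s['frame']
cv2.imwrite('pics/side8.png',cv2.resize(cv2.cvtColor(f[170:290,250:410],cv2.COLOR_RGB2BGR),None,fx=4.5,fy=4.5,interpolation=cv2.INTER_CUBIC))
hsv=cv2.cvtColor(f,cv2.COLOR_RGB2HSV)
for n,m in (('red',((hsv[...,0]<8)|(hsv[...,0]>172))&(hsv[...,1]>140)),('blue',(hsv[...,0]>105)&(hsv[...,0]<128)&(hsv[...,1]>110))):
    q=np.array([jig(bydepth(s,u,v)) for v,u in np.argwhere(m) if 250<u<420 and 150<v<260 and s['z_map'][v,u]>0])
    q=q[q[:,2]>55]; print(n,len(q),q.mean(0),q.min(0),q.max(0))"
```

```text
t 11.1 jig [-54.5  25.1 232.2] world [462.8 145.2 232.2] F [-0.1 -1.  -0.8] q [-47.   7.   9. 103.  21.  83.  59.] w 0.0
[[-0.979 -0.185  0.087]
 [-0.204  0.888 -0.412]
 [-0.001 -0.422 -0.907]]
red 115 [-60.06521739   8.83913043  86.01478261] [-82.1  -1.2  79. ] [-26.5  14.8  90.8]
blue 120 [96.96083333  3.4475     72.78916667] [84.3 -0.4 62.1] [110.    6.3  82.9]
```

View pics/side8.png

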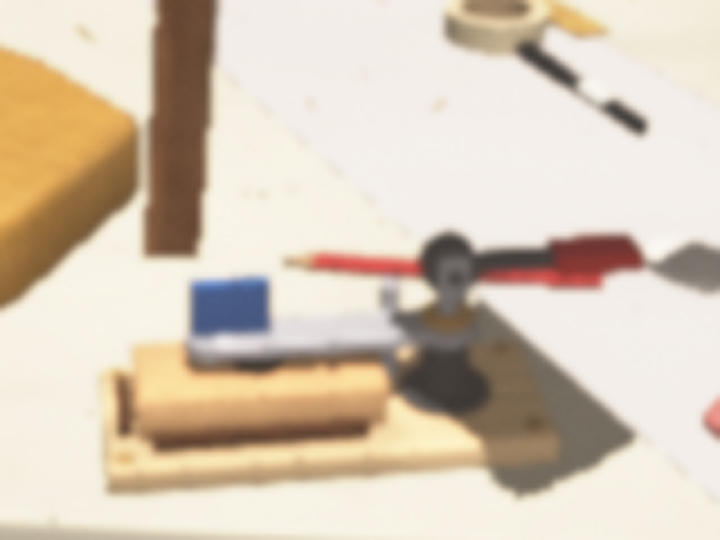

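The picture shows the lever level (red pad at 600,253) and the strap down on the block (blue tab at 230,305). The tab's top has dropped to about 82 mm from 88 mm, and its face at y = 3.4 mm puts the strap at its stop. The hand is clear, so I hand in.

```bash
python3 -c "
from plant import hand_in
print(hand_in())"
```

```text
the job is handed in; nothing more can be done
None
```

I swung the strap over the block against its stop, then pushed the lever fully down so it clamps the block, and handed the job in with the hand clear; the hand-in returned no verdict.

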